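# Turn the supply carousel until the jar faces front

### The arm

A 6-joint arm with a two-finger parallel gripper is mounted at the origin on a cart in front of the work surface, level with it; the furniture and walls round the work are solid. World frame = base frame: x ahead of the robot, y to its left, z up, the work surface at z = 0. Lengths are in m, angles in rad, forces in N, time in s.
With the tool pointing down it reaches from about 0.35 to 0.975 m from the base axis. Payload 17.4 kg.
Tool frame: the origin (TCP) lies at the very end of the fingers, on their centre line; the grasp point (between the pads) lies env.grasp_offset behind it (env.grasp_offset is the distance from the TCP to the grasp point, in m); z points along the fingers, y is the line along which they close (so a half turn about z gives the same grasp; the last joint's range is limited). The gripper opens to 85 mm and grips with 20 to 120 N. Pads are 22 mm wide; open, the fingers measure 114 mm over their backs; the gripper's body (76 mm by 85 mm) begins 54 mm behind the grasp point. The pads swing forward as they close: fully open they stand 13 mm farther back than shut.
Start: joints at [-1.283, 0.116, 1.442, -0, 1.584, -0.038], TCP at [0.216, -0.64, 0.231] pointing down, gripper open.
Joint ranges: [-2.83, 2.83], [-0.83, 2.19], [0.07, 2.5], [-1.14, 4.28], [0.01, 3], [-2.97, 2.97]. Speed limits (rad/s): [1.89, 1.89, 2.22, 3.14, 3.14, 3.14].

### API

Orientations are given as a 3x3 rotation matrix whose columns are the frame's x, y, z axes.
In Python, from workcell import env, imaging, workorder gives the robot as it stands. The module is installed in compiled form; this text tells all that it offers.
- The arm moves only by the tool play_rows, never from a script. Its argument "motion" is a list that holds one entry, the list of rows, each a list of 4 numbers: the shift along the tool's x, y, z each as a share of 15 cm, from -1 to 1, then the turn about the tool's z as a share of 90 degrees, from -1 to 1. In form: [[[dx, dy, dz, turn], ...]]. A call has 1 to 5 rows; each row is the pose to reach, as a shift and turn from the pose commanded when the call began, along the tool's axes at that moment; what a row does not reach only later rows make up. A row lasts 1/10 s, in which the tool goes at most 50 mm and 8.59 degrees, less where a joint would pass 70% of its speed; a pose out of reach is approached as far as the arm can. A call with a number of a shift or a turn outside -1 to 1 is refused whole. A call with a gripper value outside its range is refused whole. "hand" is the closure, from -1 (fully open) to 1 (shut), so that 0 is half open, set as the call begins (left out, the last holds). The fingers move at their own pace and stop on an object; "newtons" is the grip in N (left out, the last holds). Time passes only in rows, so rows that repeat a pose let the fingers close. It gives the time, the measured TCP pose, the force, the opening and the grip force at its end, in the units of the state.
- env.sense(): the state, without advancing time (a new reading comes with each control period).
- imaging.get_image(name): name is "scene" or "top" or "wrist"; returns a dict with "pixels" (384x512x3 uint8, blue, green, red), "camera_matrix" (3x3 intrinsics, pixels), "k1" (the pictures are not rectified: a ray, as slopes to the right and down, at radius r is drawn at 1 + k1 r^2 times it, then the intrinsics apply), "rvec" (rotation vector, rad) and "tvec" (3), from world to camera coordinates, as OpenCV has them. Camera axes: x right, y down, z forward; pixel columns grow to the right and rows downward; lengths in m; the calibration is good to about 2 mm. A picture is of the moment at which its call begins. There is no depth.
- workorder.hand_in(): hands the job in; it is judged then, once.
The state is a dict: "clock": time; "qpos": joint angles; "joint_velocities": joint speeds; "joint_torque": joint torques, N m; "eef_pos": TCP position; "tcp_rot": TCP orientation; "contact_force": force on the tool from outside, world axes, zero at the start; "wrist_torque": the same for the moment, N m; "finger_gap": finger opening in m; "grasp_force": force on a finger pad.
Only numpy, scipy, OpenCV 4.12 (cv2) and the standard library are available. Lean on these libraries where they do the work, as an engineer would, in place of code of your own. Each camera call takes 0.05 s, during which the arm holds its last target. There are 200 camera calls.

### The job

Push the round supply tray about by the posts on its rim until the bead jar stands at the front, squarely in line with the marker stud on the foot, then let go with the tray at rest. Do not touch or lift the things standing on the tray, which must all ride round upright, and leave the things lying on the bench beside it where they are.

Things in the scene. Friction and masses are not known exactly. Their poses are not given: they have to be found in the camera images.
- stand: fixed dark steel foot of the carousel. Origin: on the tray's turning axis, at bench level. Its own -x is the front (roughly towards the robot): a tongue 50 mm wide and 8 mm high runs out under the tray to 235 mm from the axis and carries the front marker, an upright stud 18 mm across and up to 18 mm high, 212 mm from the axis. z up.
- tray (a joint): turning angle of the round grey tray on the foot, rad, positive anticlockwise seen from above; turns a full turn or more either way and stays where it is left (about 1 N at the posts turns it). Tray 336 mm across, its surface 30 mm above the bench, a thin lip 5 mm high round the edge; six posts on it turn with it. At 0 post0 is exactly at the front (-x of the foot).
- post0 (a point): centre of the top of one of the six equal upright round posts on the tray, 75 mm above the bench; the others follow every 60 degrees about the axis. Posts: 14 mm across, 155 mm from the axis, each with a foot collar 20 mm across and 5 mm high.
- bead_jar: round clear screw jar of beads with a pale lid, 57 mm across and 75 mm high, the tallest thing on the tray; loose. It stands about 70 mm from the axis, at the left, right or back of the tray to begin with, and rides with the tray by friction. Origin: centre of its underside, z up.
- label_roll: roll of white labels standing on end on the tray, 80 x 87 mm across and 48 mm high, with a loose label end; loose. Origin: centre of its underside, z up.
- tape_black: small flat roll of tape on the tray, 60 mm across and 18 mm high; loose. Origin: centre of its underside, z up.
- scissors: scissors lying on the thin bench mat left of the tray, 87 x 199 x 9 mm; loose, to be left alone. Origin: centre of the underside.
- tape_green: large flat roll of tape lying on the bench in front of and to the right of the tray, 104 mm across and 24 mm high; loose, to be left alone. Origin: centre of the underside.
- marker_red: marker pen lying on the bench, in front and to the left of the tray, 15 x 130 x 17 mm; loose, to be left alone. Origin: centre of the underside.
There are look-alikes about, which are no part of the job. Leave any brown or red look-alike of the tape_black alone.

How it is judged:
At the end, for the whole second after the job is handed in: Jar centre within 20 mm of the line from axis to marker stud, over 40 mm out on the front side; tray still (under 0.05 rad/s); jar, label roll and small tape upright on the tray within 105 mm of its axis; scissors, large tape and marker within 20 mm of where they lay (y of bead_jar in the frame of stand between -0.02 and 0.02 m and x of bead_jar in the frame of stand below -0.04 m and velocity of joint tray between -0.05 and 0.05 rad/s and horizontal distance between each of bead_jar, label_roll, tape_black and stand below 0.105 m and angle between each of bead_jar, label_roll, tape_black's own z axis and vertical below 0.2 rad and height (world z) of bead_jar between 0.024 and 0.038 m and height (world z) of label_roll between 0.024 and 0.038 m and height (world z) of tape_black between 0.024 and 0.038 m and distance of each of scissors, tape_green, marker_red from where it was at the start of the episode below 0.02 m); the robot touches nothing.
It fails at once if the robot touches the jar, label roll or small tape roll on the tray (contact force between any of the fingers, the arm and bead_jar above 0.5 N or contact force between any of the fingers, the arm and label_roll above 0.5 N or contact force between any of the fingers, the arm and tape_black above 0.5 N).
It fails at once if a thing on the tray is lifted off it (height (world z) of any of bead_jar, label_roll, tape_black above 0.05 m).
It fails at once if the scissors, large tape roll or marker beside the tray is pushed away or lifted (distance of any of scissors, tape_green, marker_red from where it was at the start of the episode above 0.02 m).
It also fails if it takes over 64 s, if anything falls off the work surface, if the arm or the gripper's body presses on something with over 40 N, if the wrist force passes 120 N, or if a joint passes its speed limit or range.

## Working session

There is one attempt and no reset: what is moved stays moved. The work goes in short steps, Python scripts to look and compute and a tool call to move; the robot and the scene stay as the last step left them, time stands still between calls to the robot, and variables do not carry over. Pictures are saved under pics/ and viewed, at most 10 in all, crops included, and the job is handed in when it is done.

Besides the shell and the picture viewer there is one more tool, called after "Call:" as name(argument=value, ...) on one line, values as JSON. play_rows: Moves the arm, as the interface text tells. Its arguments: {"type":"object","properties":{"motion":{"type":"array"},"hand":{"type":"number"},"newtons":{"type":"number"}},"required":["motion"]}

```bash
mkdir -p pics; cat > h.py <<'E'
import numpy as np, cv2
from workcell import env, imaging, workorder
def snap(name, fn, crop=None, k=1):
    d=imaging.get_image(name); im=d["pixels"]
    np.savez(fn.replace('.png','.npz'),**{a:b for a,b in d.items()})
    if crop: im=im[crop[1]:crop[3],crop[0]:crop[2]]
    cv2.imwrite(fn,cv2.resize(im,None,fx=k,fy=k,interpolation=cv2.INTER_CUBIC)); return d
def cam(d):
    R=cv2.Rodrigues(np.array(d["rvec"],float))[0]; return R,np.array(d["tvec"],float).ravel(),np.array(d["camera_matrix"]),float(d["k1"])
def ray(d,u,v,z):
    R,t,K,k1=cam(d)
    p=cv2.undistortPoints(np.array([[[u,v]]],float),K,np.array([k1,0,0,0.]))[0,0]
    w=R.T@np.array([p[0],p[1],1]); c=-R.T@t
    return c+w*(z-c[2])/w[2]
def proj(d,P):
    R,t,K,k1=cam(d); return cv2.projectPoints(np.array(P,float).reshape(-1,1,3),np.array(d["rvec"],float),t,K,np.array([k1,0,0,0.]))[0][:,0]
E
python3 - <<'E'
from h import *
snap("top","pics/t1.png",k=1.5); snap("scene","pics/s1.png",k=1.5)
s=env.sense(); print(s["clock"],s["eef_pos"],s["tcp_rot"],env.grasp_offset,s["finger_gap"])
E
```

```text
0.1 [ 0.21598949 -0.6393167   0.23063962] [[ 9.47394850e-01  3.20067015e-01 -3.21695328e-04]
 [ 3.20067177e-01 -9.47394361e-01  9.62859931e-04]
 [ 3.40736482e-06 -1.01517266e-03 -9.99999485e-01]] 0.0187 0.08539772040445885
```

View pics/t1.png

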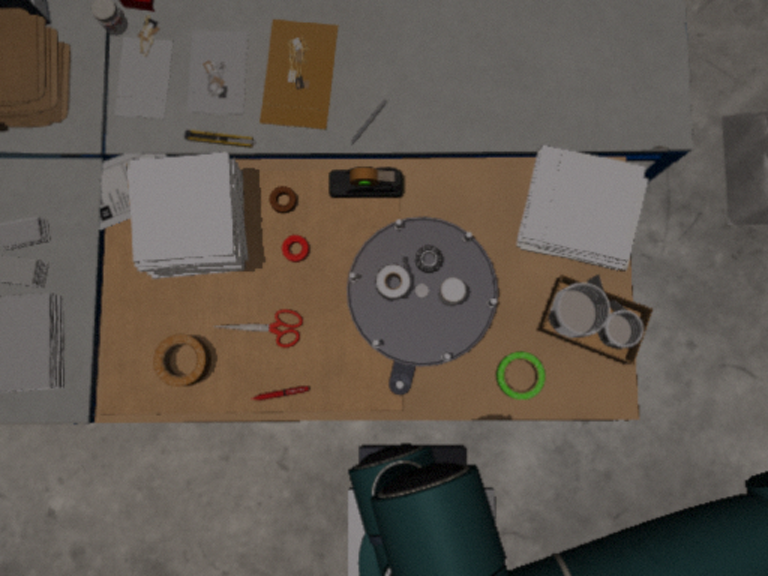

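View pics/s1.png

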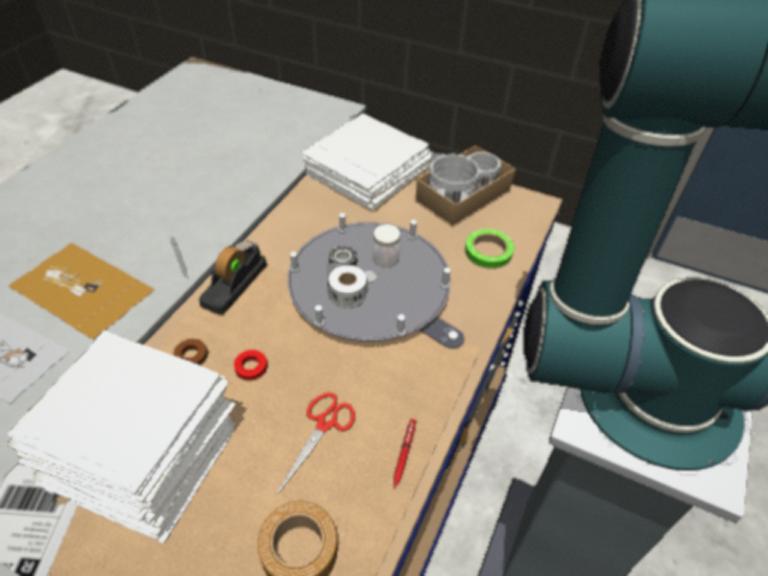

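The top view (enlarged 1.5x) shows the tray axis at about (422,291) and the stud at (400,384). The jar lid is at (454,290), on the right. The posts are at (399,223), (469,235), (494,301), (447,357), (378,343) and (355,276).

```bash
python3 - <<'E'
from h import *
d=np.load("pics/t1.npz")
P=np.array([ray(d,u/1.5,v/1.5,.075) for u,v in [(399,223),(469,235),(494,301),(447,357),(378,343),(355,276)]])
c=P.mean(0);print("axis",c,"r",np.linalg.norm((P-c)[:,:2],axis=1))
s=ray(d,400/1.5,384/1.5,.018);print("stud",s,np.linalg.norm((s-c)[:2]))
f=np.degrees(np.arctan2(*(s-c)[1::-1]));print("front dir",f)
a=np.degrees(np.arctan2((P-c)[:,1],(P-c)[:,0]));print("posts rel front",(a-f)%360)
for n,u,v,z in [("jar",454,290,.105),("roll",394,281,.078),("tape",429,258,.048),("green",521,375,.024),("marker",282,392,.015),("box",547,325,.05)]:
    p=ray(d,u/1.5,v/1.5,z);q=p-c;print(n,p,np.hypot(*q[:2]),(np.degrees(np.arctan2(q[1],q[0]))-f)%360)
print(cam(d)[2], -cam(d)[0].T@cam(d)[1])
E
```

```text
axis [ 0.57844759 -0.00929593  0.075     ] r [0.1540216  0.15410377 0.1532537  0.15445296 0.15253641 0.15072169]
stud [0.37510332 0.04248204 0.018     ] 0.209832907053489
front dir 165.71424314909683
posts rel front [214.09008863 153.85404761  93.95572567  32.42119702 334.01961056
 273.40862911]
jar [ 0.57133025 -0.0720946   0.105     ] 0.06320070906620691 97.81968509080019
roll [0.59508884 0.05446149 0.078     ] 0.06589339856835419 269.6574149976024
tape [ 0.65027261 -0.02304706  0.048     ] 0.0731295232528801 183.44745297235042
green [ 0.39368225 -0.22215138  0.024     ] 0.28186109219377287 63.32673034843526
marker [0.35914052 0.30175083 0.015     ] 0.38058596816233137 319.4719447757466
box [ 0.50086007 -0.27699354  0.05      ] 0.27871460547055216 88.12243948177161
[[467.07254094   0.         260.77884755]
 [  0.         467.07254094 191.69375576]
 [  0.           0.           1.        ]] [0.38009588 0.05422475 1.57262745]
```

Call:
play_rows(motion=[[[0.2,-0.15,0,0],[0.45,-0.34,0,0],[0.7,-0.53,0,0],[0.95,-0.71,0,0],[1,-0.75,0,0]]], hand=0.3)

```text
clock: 0.6
eef_pos: [0.3241, -0.4819, 0.2314]
tcp_rot: [[0.947, 0.323, 0.001], [0.323, -0.947, 0.0], [0.001, -0.0, -1.0]]
contact_force: [-0.7, -0.1, -1.0]
finger_gap: 0.0301
grasp_force: 0.0
```

Call:
play_rows(motion=[[[0.25,-0.19,0,0],[0.5,-0.38,0,0],[0.75,-0.56,0,0],[1,-0.75,0,0],[1,-0.75,0,0]]])

```text
clock: 1.1
eef_pos: [0.4303, -0.327, 0.2313]
tcp_rot: [[0.946, 0.324, 0.001], [0.324, -0.946, 0.001], [0.001, -0.001, -1.0]]
contact_force: [0.5, 0.4, 0.3]
finger_gap: 0.0301
grasp_force: 0.0
```

Call:
play_rows(motion=[[[0.25,-0.19,0,0],[0.5,-0.38,0,0],[0.75,-0.56,0,0],[1,-0.75,0,0],[1,-0.75,0,0]]])

```text
clock: 1.6
eef_pos: [0.5363, -0.1726, 0.2308]
tcp_rot: [[0.946, 0.324, -0.0], [0.324, -0.946, 0.001], [0.0, -0.001, -1.0]]
contact_force: [-1.2, -0.2, 0.2]
finger_gap: 0.03
grasp_force: 0.0
```

Call:
play_rows(motion=[[[0.13,-0.06,0,-0.09],[0.13,-0.06,0,-0.18],[0.13,-0.06,0,-0.27],[0.13,-0.06,0,-0.36],[0.13,-0.06,0,-0.45]]])

```text
clock: 2.1
eef_pos: [0.5497, -0.162, 0.231]
tcp_rot: [[0.508, 0.861, -0.001], [0.861, -0.508, -0.0], [-0.0, -0.0, -1.0]]
contact_force: [-0.5, -0.2, 0.3]
finger_gap: 0.0297
grasp_force: 0.0
```

Call:
play_rows(motion=[[[0,0,0,-0.08],[0,0,0,-0.16],[0,0,0,-0.23],[0,0,0,-0.23],[0,0,0,-0.23]]])

```text
clock: 2.6
eef_pos: [0.5498, -0.1617, 0.2311]
tcp_rot: [[0.18, 0.984, -0.0], [0.984, -0.18, -0.0], [-0.0, -0.0, -1.0]]
contact_force: [0.4, -0.8, -0.7]
finger_gap: 0.0298
grasp_force: 0.0
```

```bash
python3 - <<'E'
from h import *
d=snap("wrist","pics/w1.png",k=1.5)
print(proj(d,[[.5507,-.1618,.075],[.5784,-.0093,.03],[.5713,-.072,.105]])*1.5)
E
```

```text
[[386.56481404 258.21693143]
 [386.00541862  -8.95715634]
 [394.95675058  95.13157722]]
```

View pics/w1.png

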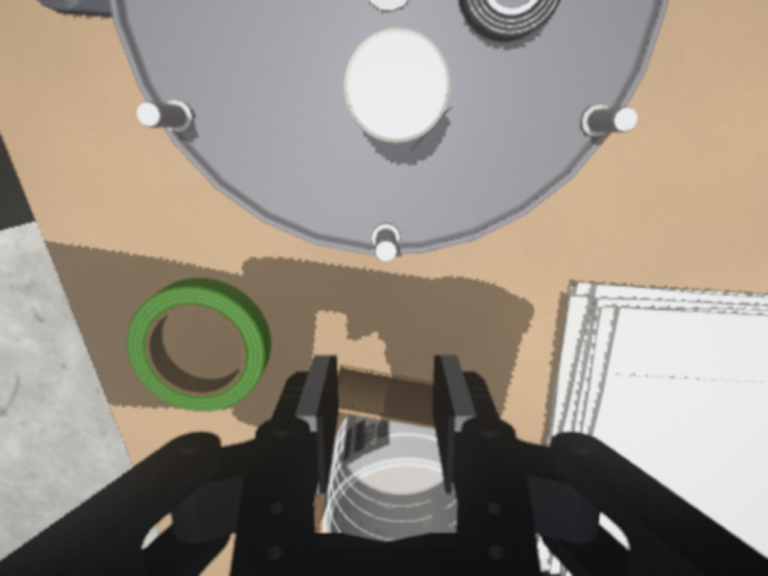

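The post top is at (386,250), about 4 mm nearer the axis than predicted, and it is centred between the fingers. I'll shift inward a little and descend astride it.

Call:
play_rows(motion=[[[0.02,0,0.2,0],[0.02,0,0.45,0],[0.02,0,0.7,0],[0.02,0,0.9,0],[0.02,0,0.95,0]]])

```text
clock: 3.15
eef_pos: [0.5489, -0.1577, 0.0853]
tcp_rot: [[0.178, 0.984, -0.005], [0.984, -0.178, 0.001], [0.001, -0.005, -1.0]]
contact_force: [-0.6, -0.2, 0.6]
finger_gap: 0.0298
grasp_force: 0.0
```

Call:
play_rows(motion=[[[0,0,0.07,0],[0,0,0.14,0],[0,0,0.21,0],[0,0,0.28,0],[0,0,0.28,0]]])

```text
clock: 3.65
eef_pos: [0.5499, -0.1578, 0.0454]
tcp_rot: [[0.176, 0.984, -0.002], [0.984, -0.176, 0.001], [0.0, -0.002, -1.0]]
contact_force: [-0.2, -0.3, -0.2]
finger_gap: 0.03
grasp_force: 0.0
```

```bash
python3 - <<'E'
from h import *
d=snap("scene","pics/s2.png",(160,100,384,260),3.4)
s=env.sense();print(s["eef_pos"],s["contact_force"])
E
```

```text
[ 0.55025269 -0.1579248   0.04631704] [0.65595519 0.42843678 0.99300551]
```

View pics/s2.png

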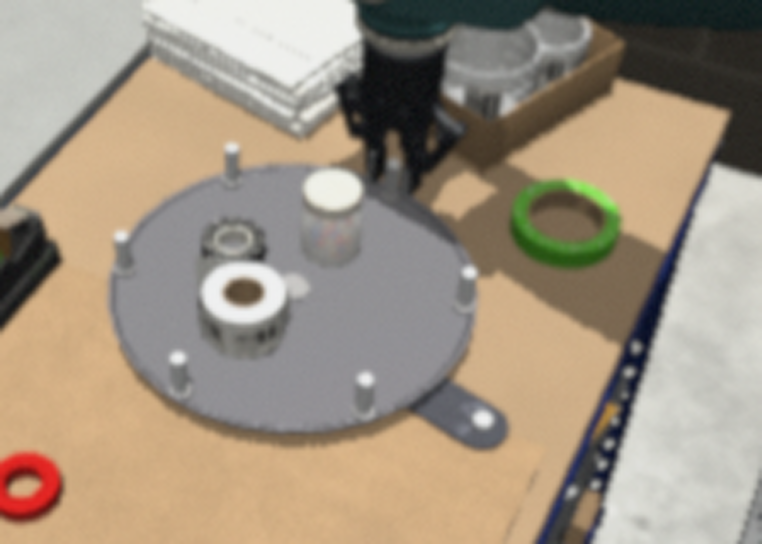

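The scene crop shows the post, at about (397,180), between the fingers with the jar clear. I'll start the clockwise arc.

Call:
play_rows(motion=[[[0.001,-0.036,0,0.022],[0.004,-0.089,0,0.056],[0.013,-0.161,0,0.1],[0.026,-0.231,0,0.144],[0.045,-0.3,0,0.189]]])

```text
clock: 4.2
eef_pos: [0.5074, -0.1435, 0.0476]
tcp_rot: [[0.459, 0.889, 0.001], [0.889, -0.459, -0.0], [0.0, 0.001, -1.0]]
contact_force: [1.0, -0.1, 0.1]
finger_gap: 0.03
grasp_force: 0.5
```

Call:
play_rows(motion=[[[0.0025,-0.072,0,0.044],[0.01,-0.143,0,0.089],[0.022,-0.213,0,0.133],[0.04,-0.283,0,0.178],[0.062,-0.351,0,0.222]]])

```text
clock: 4.7
eef_pos: [0.4648, -0.1111, 0.0476]
tcp_rot: [[0.735, 0.678, 0.001], [0.678, -0.735, -0.001], [0.001, 0.001, -1.0]]
contact_force: [1.6, -0.1, 0.5]
finger_gap: 0.0298
grasp_force: 0.5
```

```bash
python3 - <<'E'
from h import *
d=snap("scene","pics/s3.png",(160,100,384,260),3.4)
snap("top","pics/t3.png")
s=env.sense();print(s["eef_pos"],s["contact_force"])
E
```

```text
[ 0.46459674 -0.11074368  0.04753391] [-0.13316346  0.82626798 -0.21916611]
```

View pics/s3.png

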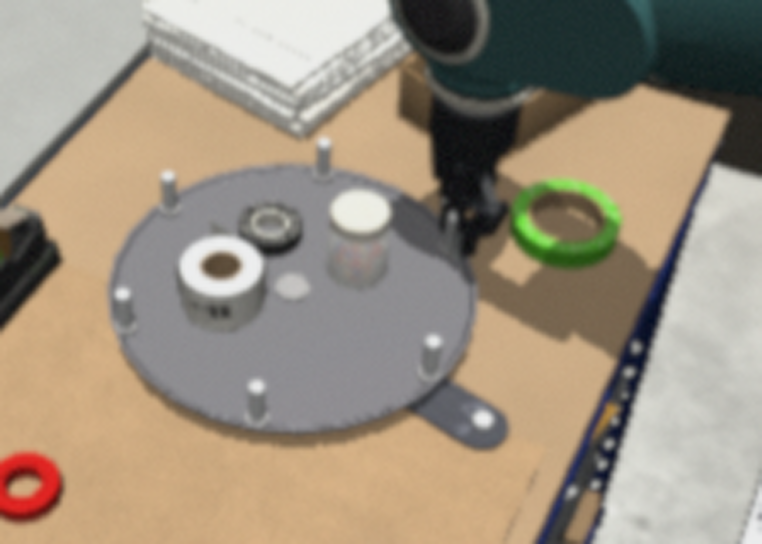

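The tray and everything on it are turning upright, with the pushed post at about (453,225). Continuing.

Call:
play_rows(motion=[[[0.0025,-0.072,0,0.044],[0.01,-0.143,0,0.089],[0.022,-0.213,0,0.133],[0.04,-0.283,0,0.178],[0.062,-0.351,0,0.222]]])

```text
clock: 5.3
eef_pos: [0.4361, -0.0663, 0.0474]
tcp_rot: [[0.921, 0.388, 0.001], [0.388, -0.921, -0.0], [0.001, 0.001, -1.0]]
contact_force: [1.1, 0.5, -0.4]
finger_gap: 0.0301
grasp_force: 0.4
```

Call:
play_rows(motion=[[[0.0025,-0.072,0,0.044],[0.01,-0.143,0,0.089],[0.022,-0.213,0,0.133],[0.04,-0.283,0,0.178],[0.062,-0.351,0,0.222]]])

```text
clock: 5.8
eef_pos: [0.4243, -0.014, 0.0474]
tcp_rot: [[0.999, 0.05, 0.001], [0.05, -0.999, -0.0], [0.001, 0.0, -1.0]]
contact_force: [0.1, -1.5, 0.2]
finger_gap: 0.0304
grasp_force: 0.5
```

Call:
play_rows(motion=[[[0.0025,-0.072,0,0.044],[0.01,-0.143,0,0.089],[0.022,-0.213,0,0.133],[0.032,-0.25,0,0.156],[0.036,-0.266,0,0.167]]])

```text
clock: 6.3
eef_pos: [0.4278, 0.0262, 0.0473]
tcp_rot: [[0.978, -0.209, 0.001], [-0.209, -0.978, -0.0], [0.001, -0.0, -1.0]]
contact_force: [0.6, -0.5, 0.4]
finger_gap: 0.0301
grasp_force: 0.3
```

```bash
python3 - <<'E'
from h import *
d=snap("scene","pics/s4.png",(160,100,384,260),3.4)
snap("top","pics/t4.png",(200,130,350,280),4)
s=env.sense();print(s["eef_pos"],s["contact_force"],s["tcp_rot"][:,1])
E
```

```text
[0.42759753 0.02602516 0.04712931] [ 0.33256985 -0.59117177  0.48997628] [-2.08204783e-01 -9.78085248e-01 -1.23929836e-04]
```

View pics/t4.png

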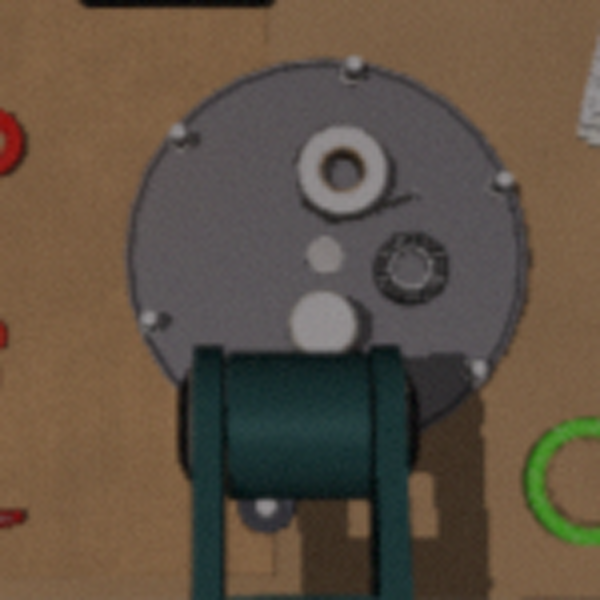

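The top crop shows the jar lid at (324,322), the stud at (266,507), and five posts at (354,69), (504,182), (480,370), (155,320) and (181,135). Next I'll compute the remaining turn.

```bash
cat > m.py <<'E'
from h import *
def rep(d,jar,stud,posts,angs):
    f=lambda p,z: ray(d,200+(p[0]+.5)/4-.5,130+(p[1]+.5)/4-.5,z)[:2]
    P=np.array([f(p,.075) for p in posts])
    A=np.array([[1,0,np.cos(a),-np.sin(a)] for a in angs]+[[0,1,np.sin(a),np.cos(a)] for a in angs])
    x=np.linalg.lstsq(A,np.r_[P[:,0],P[:,1]],rcond=None)[0]; c=x[:2]
    print("axis",c,"r",np.hypot(*x[2:]),"post0 angle",np.degrees(np.arctan2(x[3],x[2])))
    s=f(stud,.018)-c; j=f(jar,.105)-c; u=s/np.hypot(*s)
    print("front",np.degrees(np.arctan2(s[1],s[0])),"rs",np.hypot(*s),"jar out",j@u,"side(left+ of line, ccw)",u[0]*j[1]-u[1]*j[0],"deg",np.degrees(np.arctan2(u[0]*j[1]-u[1]*j[0],j@u)))
E
python3 - <<'E'
from m import *
d=np.load("pics/t4.npz")
rep(d,(324,322),(266,507),[(354,69),(504,182),(480,370),(155,320),(181,135)],np.radians([0,-60,-120,-240,-300]))
E
```

```text
axis [ 0.57851756 -0.00780025] r 0.15268735754833518 post0 angle -8.623082877797959
front 165.7222556315141 rs 0.2111499985586545 jar out 0.059830439568596024 side(left+ of line, ccw) 0.009013910937397446 deg 8.56761113422843
```

Call:
play_rows(motion=[[[0.001,-0.036,0,0.022],[0.004,-0.089,0,0.056],[0.008,-0.125,0,0.078],[0.011,-0.152,0,0.094],[0.011,-0.152,0,0.094]]])

```text
clock: 6.9
eef_pos: [0.4338, 0.0479, 0.047]
tcp_rot: [[0.937, -0.35, 0.0], [-0.35, -0.937, 0.0], [0.0, -0.0, -1.0]]
contact_force: [-0.8, 0.7, 0.0]
finger_gap: 0.0298
grasp_force: 0.0
```

Call:
play_rows(motion=[[[0,0.015,0,0],[0,0.03,0,0],[0,0.03,-0.1,0],[0,0.03,-0.3,0],[0,0.03,-0.5,0]]])

```text
clock: 7.4
eef_pos: [0.4317, 0.0435, 0.1237]
tcp_rot: [[0.936, -0.351, -0.0], [-0.351, -0.936, 0.0], [-0.0, 0.0, -1.0]]
contact_force: [0.8, -0.4, -0.2]
finger_gap: 0.0296
grasp_force: 0.0
```

Call:
play_rows(motion=[[[0,0,-0.3,0],[0,0,-0.6,0],[0,0,-0.8,0],[0,0,-0.8,0],[0,0,-0.8,0]]])

```text
clock: 7.9
eef_pos: [0.432, 0.0436, 0.2429]
tcp_rot: [[0.936, -0.351, 0.002], [-0.351, -0.936, 0.0], [0.001, -0.001, -1.0]]
contact_force: [-0.2, 0.1, -0.5]
finger_gap: 0.0292
grasp_force: 0.0
```

```bash
python3 - <<'E'
from h import *
snap("top","pics/t5.png",(200,130,350,280),4); snap("scene","pics/s5.png",(160,100,384,260),3.4)
E
```

```text
(no output)
```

View pics/t5.png

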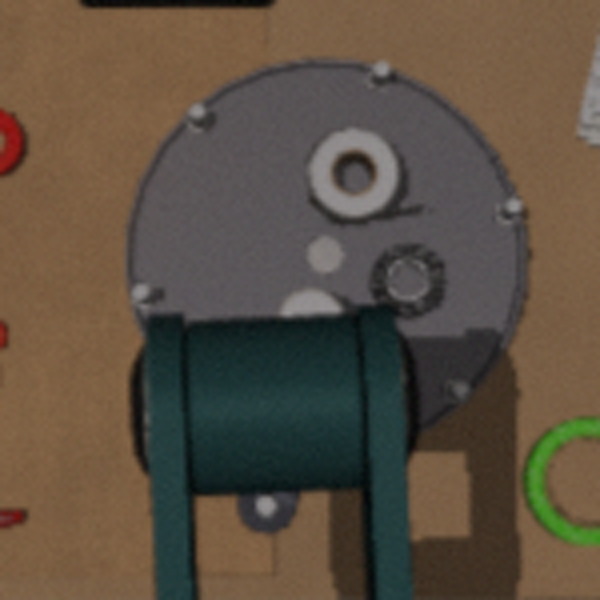

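View pics/s5.png

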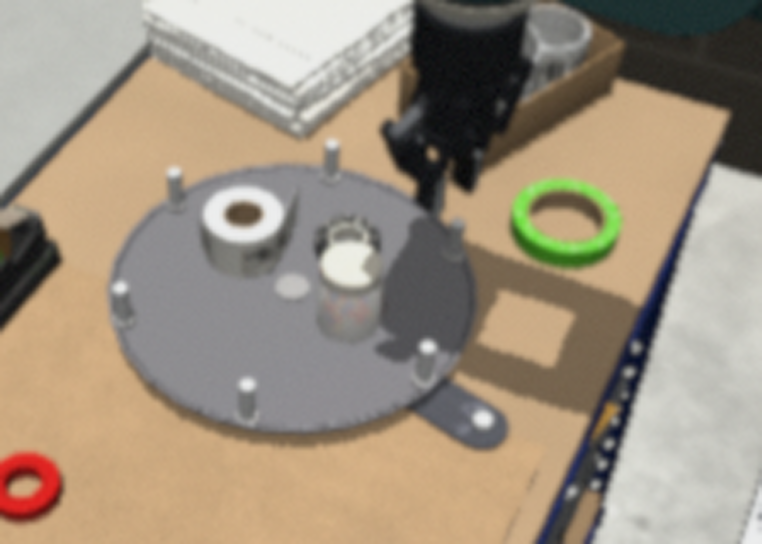

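The tray is at rest and the arm is clear. In the scene crop the lid is at (350,263), the stud at (482,418) and a post at (427,347). In the top crop the posts are at (381,72), (513,209), (460,389), (143,293) and (198,117).

```bash
python3 - <<'E'
from m import *
rep(np.load("pics/t5.npz"),(312,325),(266,507),[(381,72),(513,209),(460,389),(143,293),(198,117)],np.radians([0,-60,-120,-240,-300]))
d=np.load("pics/s5.npz"); f=lambda u,v,z:ray(d,160+u/3.4,100+v/3.4,z)[:2]
c=np.array([.5785,-.0078]);s=f(482,418,.018)-c;j=f(350,263,.105)-c;u=s/np.hypot(*s)
print(s,j,j@u,u[0]*j[1]-u[1]*j[0])
E
```

```text
axis [ 0.57874953 -0.00671221] r 0.15335809329454778 post0 angle -17.071691780123302
front 166.0239589638093 rs 0.21110940086300167 jar out 0.0643849225936628 side(left+ of line, ccw) 0.0011751580669103288 deg 1.0456504313664412
[-0.20396714  0.0543116 ] [-0.06035527  0.01902337] 0.06321795263974914 -0.00285279407360162
```

```bash
python3 -c "
from workcell import workorder
print(workorder.hand_in())"
```

```text
the job is handed in; nothing more can be done
None
```

The job is handed in: the jar stands at the front, measured within about 3 mm of the stud line and about 64 mm out from the axis, with the tray at rest, the arm clear and about 8 s used; the judge's result was not shown.

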